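# Park the bottle caddy in its bay

### The job

Take the little blue bottle caddy by its steel handle and, while it is still outside the yellow-kerbed parking bay, push it forward over the bench until both front castors trail straight back behind their pivots; then steer it squarely into the bay, nose first, until its bumper presses lightly but firmly (5 to 10 N) on the plate of the orange stop. Do not push the stop back, ram the kerbs or lift or tip the caddy. Let go and leave the caddy standing square in the bay, bumper still touching the stop's black button and castors still trailing, with the iron, the spray bottle and the tin undisturbed.

Things in the scene. Friction and masses are not known exactly. Their poses are not given: they have to be found in the camera images.
- caddy: Blue tray with three fixed bottles on four wheels, 162 long x 104 wide, 0.6 to 0.95 kg. Origin on the bench under its middle; x forward, y left. Fixed rear wheels (x -50, y +-45, radius 14), castors in front. Over the wheels 99 wide when the castors trail. Tray 38 above the bench, sides up to 68, front panel 80, bottles 84 (none behind x -14). Rolls at under 1.5 N.
- caddy_handle (a point): Middle of the caddy's push handle: a level steel bar of diameter 10 across the caddy (along its y), 72 free length between its posts, centre 106 above the bench, 62 behind the caddy's origin. Can be pinched from above, the fingers closing along the caddy's x.
- caddy_nose (a point): Middle of the front face of the black rubber bumper, 83 ahead of the caddy's origin, 70 above the bench (145 ahead of the handle). The foremost point of the caddy.
- castor_left_hub (a point): Wheel centre (radius 13, width 9) of the left front castor, 18 from its pivot at x +50, y +42 in the caddy's frame. Trailing straight it lies at x +32, y +42. It starts turned 70 to 140 degrees away; rolling about 60 forward brings it round. Turned sideways it sticks out to 73 from the middle line.
- castor_right_hub (a point): Wheel centre of the right front castor, likewise: pivot at x +50, y -42 in the caddy's frame; trailing straight it lies at x +32, y -42.
- bay: Fixed parking bay on a black mat (flush, no step): two yellow kerbs 22 high, 190 long, 114 apart inside, flaring outwards over 40 before the mouth. Origin on the bench in the middle of the mouth, where the straight kerbs begin; x points in. With the bumper home, all four wheels stand between the kerbs.
- stop: Orange stop across the bay: housing 90 wide, origin on the bench under its front face, 200 inside the mouth. On two rods it carries a rigid plate (84 wide, 53 to 87 high) clamped so that its face lies anywhere from 140 to 185 inside the mouth: not measured, find it by touch. From the plate a black button stands out 6, springy (under 0.3 N). The stop is rigid up to 14 N, beyond that it slides back.
- iron: Bystander: blue electric iron, 195 x 104 x 116, x to its tip, origin under its middle, on the bench.
- spray: Bystander: clear spray bottle with green head, 70 diameter, 166 high, origin under its middle.
- tin: Bystander: red tin, 68 diameter, 55 high, origin under its middle.

How it is judged:
By the outcome, as a careful person would: the job done as asked, in the order asked, and still so for the second after the job is handed in, with the robot touching nothing.
It also fails if it takes over 58 s, if anything falls off the work surface, if the arm or the gripper's body presses on something with over 40 N, if the wrist force passes 120 N, or if a joint passes its speed limit or range.

### The arm

A 6-joint arm with a two-finger parallel gripper is mounted at the origin on the work surface. World frame = base frame: x ahead of the robot, y to its left, z up, the work surface at z = 0. Lengths are in m, angles in rad, forces in N, time in s.
With the tool pointing down it reaches from about 0.325 to 0.775 m from the base axis. Payload 9.3 kg.
Tool frame: the origin (TCP) lies midway between the tips of the shut fingers; the grasp point (between the pads) lies 19 mm behind it; x points along the fingers, z is the direction in which the jaws open and shut, and the axes are right-handed (so a half turn about x gives the same grasp; the last joint's range is limited). The gripper opens to 85 mm and grips with 20 to 120 N. Pads are 22 mm wide; open, the fingers measure 114 mm over their backs; the gripper's body (76 mm by 85 mm) begins 54 mm behind the grasp point. The pads swing forward as they close: fully open they stand 13 mm farther back than shut.
Start: joints at [-1.379, 0.259, 0.021, 1.334, 0, 1.418], TCP at [0.186, -0.518, 0.231] pointing down, gripper open.
Joint ranges: [-3.04, 3.04], [-0.91, 1.82], [-1.04, 1.36], [-1.92, 1.95], [-1.52, 1.45], [-3.14, 3.14]. Speed limits (rad/s): [2.22, 2.22, 2.79, 3.14, 3.14, 3.14].

### API

Orientations are given as a unit quaternion [x, y, z, w].
In Python, from workcell import env, cams gives the robot as it stands.
- The arm moves only by the tool arm_command, never from a script. Its argument "motion" is a list of rows, each a list of 4 numbers: the shift along the tool's x, y, z in cm, then the turn about the tool's x in degrees. A call has 1 to 20 rows; each row shifts and turns the commanded pose from where the row before left it, along the tool's axes as they then stand; what a row does not reach is not made up. A row lasts 1/8 s, in which the tool goes at most 62.5 mm and 10.7 degrees, less where a joint would pass 70% of its speed; a pose out of reach is approached as far as the arm can. A call is refused whole if a number of a shift passes 6.25 or a number of a turn 10.7, either way. A call with a gripper value outside its range is refused whole. "fingers" is the gripper command: -1 is shut, 1 is fully open, values between are in proportion, set as the call begins (left out, the last holds). The fingers move at their own pace and stop on an object; "grip_force" is the grip in N (left out, the last holds). Time passes only in rows, so rows that do not move let the fingers close. It gives the time, the measured TCP pose, the force and the opening at its end, in the units of the state.
- env.get_state(): the state, without advancing time (a new reading comes with each control period).
- cams.get_image(name): name is "scene" or "top"; returns the picture (384x512x3 uint8, red, green, blue); there is no depth.
- cams.calibration(name): a dict with "camera_matrix" (3x3 intrinsics, pixels), "k1" (the pictures are not rectified: a ray, as slopes to the right and down, at radius r is drawn at 1 + k1 r^2 times it, then the intrinsics apply), "R" (3x3) and "t" (3): a world point X has camera coordinates R X + t. Camera axes: x right, y down, z forward; pixel columns grow to the right and rows downward; lengths in m; the calibration is good to about 2 mm. A picture is of the moment at which its call begins. calibration takes no time and is no camera call.
- env.finish_job(): hands the job in, once; it reports no verdict.
The state is a dict: "t": time; "joints": joint angles; "qd": joint speeds; "joint_torque": joint torques, N m; "tcp_pos": TCP position; "tool_rot": TCP orientation; "force": force on the tool from outside, world axes, zero at the start; "moment": the same for the moment, N m; "width": finger opening in m.
Only numpy, scipy, OpenCV 4.12 (cv2) and the standard library are available. Lean on these libraries where they do the work, as an engineer would, in place of code of your own. Each camera call takes 0.05 s, during which the arm holds its last target. There are 200 camera calls.

## Working session

There is one attempt and no reset: what is moved stays moved. The work goes in short steps, Python scripts to look and compute and a tool call to move; the robot and the scene stay as the last step left them, time stands still between calls to the robot, and variables do not carry over. Pictures are saved under pics/ and viewed, about 8 in all and at most 12, crops included, and the job is handed in when it is done.

Besides the shell and the picture viewer there is one more tool, called after "Request:" as a command line: name --pt "numbers of a row" for each row, then --argument value for the rest. arm_command: Moves the arm, as the interface text tells. Its arguments: {"type":"object","properties":{"motion":{"type":"array","items":{"type":"array","items":{"type":"number"}}},"fingers":{"type":"number"},"grip_force":{"type":"number"}},"required":["motion"]}

```bash
mkdir -p pics
cat > h.py <<'E'
import numpy as np, cv2
from workcell import env, cams
def px2w(name,uv,z):
    c=cams.calibration(name);K=np.array(c["camera_matrix"]);R=np.array(c["R"]);t=np.array(c["t"])
    uv=np.array(uv,float).reshape(-1,2)
    n=cv2.undistortPoints(uv.reshape(-1,1,2),K,np.array([c["k1"],0,0,0,0.])).reshape(-1,2)
    d=np.c_[n,np.ones(len(n))]@R; o=-R.T@t
    z=np.broadcast_to(z,len(n))
    return o+d*((z-o[2])/d[:,2])[:,None]
def w2px(name,X):
    c=cams.calibration(name)
    return cv2.projectPoints(np.array(X,float).reshape(-1,3),cv2.Rodrigues(np.array(c["R"]))[0],np.array(c["t"]),np.array(c["camera_matrix"]),np.array([c["k1"],0,0,0,0.]))[0].reshape(-1,2)
def save(name,fn,crop=None,s=1):
    im=cams.get_image(name)[:,:,::-1]
    if crop: a,b,c,d=crop; im=im[b:d,a:c]
    im=cv2.resize(im,None,fx=s,fy=s,interpolation=cv2.INTER_CUBIC); cv2.imwrite("pics/"+fn,im)
E
python3 - <<'E'
from h import *
save("top","a.png",s=1.56);save("scene","b.png",s=1.56)
print(env.get_state())
for n in("top","scene"):
    c=cams.calibration(n);print(n,c,-np.array(c["R"]).T@c["t"])
E
```

```text
{'t': 0.1, 'joints': array([-1.37861410e+00,  2.59093431e-01,  2.08431092e-02,  1.33369612e+00,
        1.64933318e-05,  1.41817723e+00]), 'qd': array([-0.00210465, -0.00130322,  0.00296465,  0.00010309, -0.00165558,
       -0.0011579 ]), 'joint_torque': array([ 4.39647323e-03, -5.56698310e+01,  3.45066476e+01,  1.17999307e-02,
       -2.26451657e-04, -1.04134216e-05]), 'tcp_pos': array([ 0.18584717, -0.51738273,  0.23075184]), 'tool_rot': array([ 0.40709986,  0.57865087, -0.40652788,  0.57807263]), 'force': array([ 0.38538673, -0.18721499,  0.60834509]), 'moment': array([ 0.02816679, -0.01900078, -0.01457231]), 'width': 0.08533734656515589}
top {'camera_matrix': array([[403.13833677,   0.        , 260.11688497],
       [  0.        , 403.13833677, 189.64539801],
       [  0.        ,   0.        ,   1.        ]]), 'k1': -0.04032271008145292, 'R': array([[-0.00864636, -0.99992652,  0.0084968 ],
       [-0.9931899 ,  0.00760021, -0.11625859],
       [ 0.11618547, -0.00944415, -0.99318263]]), 't': array([-0.00516465,  0.56826617,  1.02170016])} [4.45644855e-01 1.65878291e-04 1.08084456e+00]
scene {'camera_matrix': array([[363.24038447,   0.        , 256.33413702],
       [  0.        , 363.24038447, 190.54253932],
       [  0.        ,   0.        ,   1.        ]]), 'k1': -0.054740817029672054, 'R': array([[ 0.85842212,  0.51261901,  0.018254  ],
       [ 0.36228816, -0.58072002, -0.72904838],
       [-0.3631236 ,  0.63244447, -0.68421871]]), 't': array([-0.47129577, -0.13897987,  1.23784505])} [ 0.90441222 -0.62198148  0.75423672]
```

View pics/a.png

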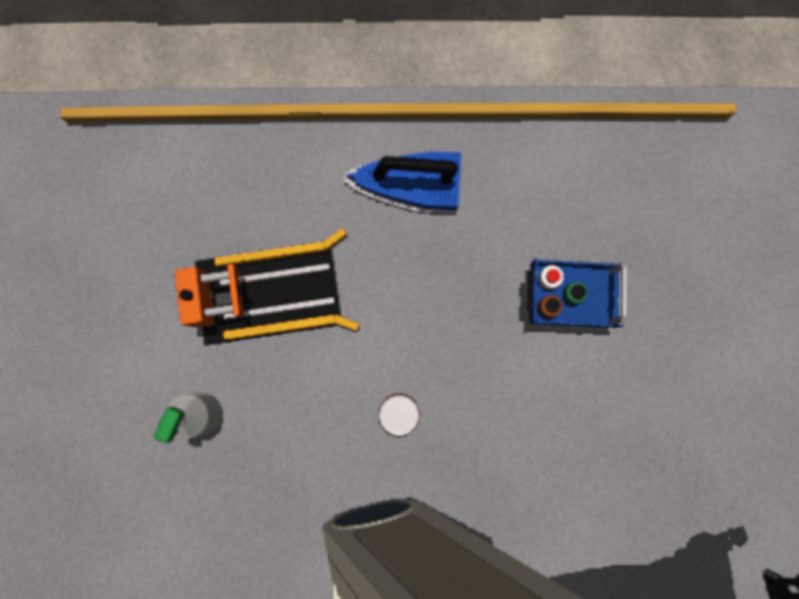

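View pics/b.png

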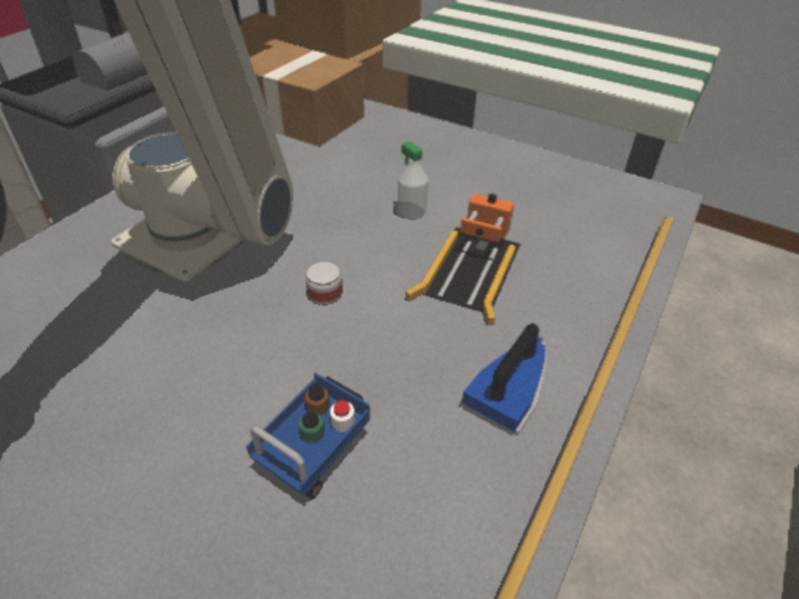

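The top view shows the caddy at about (575,295) facing left, the bay at about (275,290) opening right, the iron above the path and the tin below it at (399,415). Next I enlarge both.

Run:
```python
from h import *
im=cams.get_image("top")[:,:,::-1]
a=cv2.resize(im[140:225,105:240],None,fx=5.9,fy=5.9,interpolation=cv2.INTER_CUBIC)
cv2.imwrite("pics/c.png",a)
b=cv2.resize(im[155:225,325:415],None,fx=8,fy=8,interpolation=cv2.INTER_CUBIC)
cv2.imwrite("pics/d.png",b)
```

```text
(no output)
```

View pics/c.png

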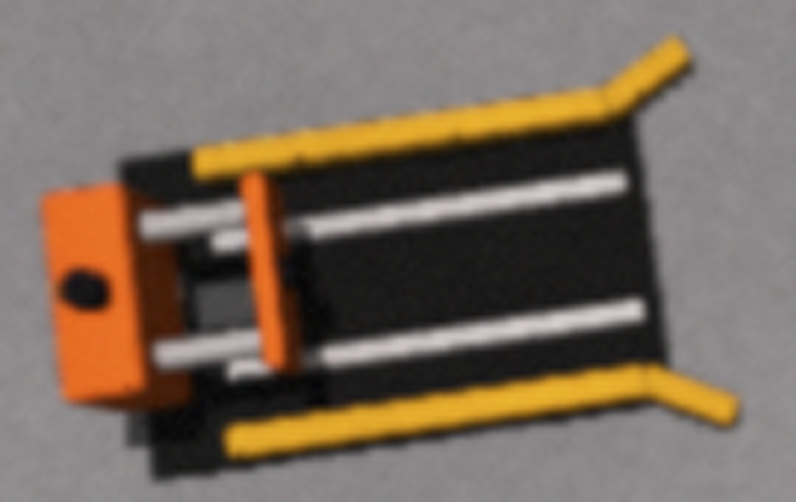

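View pics/d.png

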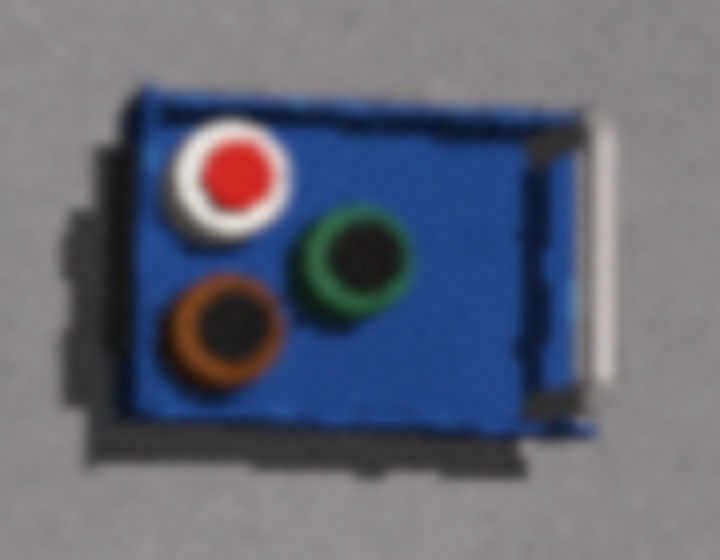

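The crops show the kerb centrelines (upper (200,165)→(608,105), lower (228,440)→(650,380)), the plate at (250..285) and the handle bar from (603,110) to (600,388).

Run:
```python
from h import *
C=lambda p:(np.array(p,float)+.5)/5.9-.5+[105,140]
D=lambda p:(np.array(p,float)+.5)/8-.5+[325,155]
k=px2w("top",C([(195,165),(608,105),(228,440),(648,382)]),.022)[:,:2];print("kerb",k.round(4).tolist())
w=px2w("top",C([(632,120),(665,362)]),.0)[:,:2];print("matmouth",w.round(4).tolist())
s=px2w("top",C([(632,182),(212,243),(642,310),(228,372)]),.0)[:,:2];print("stripes",s.round(4).tolist())
p=px2w("top",C([(264,178),(293,365)]),.087)[:,:2];print("plate face",p.round(4).tolist())
A=lambda a,b:np.degrees(np.arctan2(*(a-b)[::-1]))
print("ang",A(k[0],k[1]),A(k[2],k[3]),A(s[1],s[0]),A(s[3],s[2]))
print("mouth",(k[1]+k[3])/2,"width",np.linalg.norm(k[1]-k[3]), "len",np.linalg.norm(k[0]-k[1]))
h=px2w("top",D([(603,112),(600,388)]),.108)[:,:2];print("handle",h.tolist(),h.mean(0),np.linalg.norm(h[0]-h[1]),A(h[0],h[1]))
t=px2w("top",D([(150,92),(585,113),(140,418),(597,432)]),[.074,.068,.074,.068])[:,:2];print("sides",t.tolist(),A(t[0],t[1]),A(t[2],t[3]))
print("tin",px2w("top",[(399/1.56,415/1.56)],.055))
```

```text
kerb [[0.6313, 0.316], [0.6573, 0.1294], [0.507, 0.2979], [0.5315, 0.1107]]
matmouth [[0.6546, 0.121], [0.5424, 0.1053]]
stripes [[0.6256, 0.1208], [0.5988, 0.3137], [0.5663, 0.1159], [0.5393, 0.3049]]
plate face [[0.6141, 0.2671], [0.5345, 0.253]]
ang 97.93076682568304 97.46663980164644 97.91280566264838 98.1404130682354
mouth [0.5943992  0.12007953] width 0.12715050152118407 len 0.18837899892795607
handle [[0.6091256299051597, -0.35412639185726447], [0.5238953577209581, -0.34897349818129453]] [ 0.56651049 -0.35154995] 0.0853858981906787 -3.4598050326456504
sides [[0.6221483413837621, -0.2213548534036126], [0.6155559733339099, -0.36283051457232945], [0.5184565770728051, -0.21479103764189308], [0.5131377493764658, -0.3616938758558993]] 87.33210757554176 87.92642999475898
tin [[0.37272829 0.00299221 0.055     ]]
```

Run:
```python
from h import *
from scipy.spatial.transform import Rotation as Ro
s=env.get_state();R=Ro.from_quat(s["tool_rot"]).as_matrix();print(R.round(3))
z=R[:,2];print("z ang",np.degrees(np.arctan2(z[1],z[0])))
d=np.array([.5665,-.3515,.20])-s["tcp_pos"];print("tool shift cm",R.T@d*100)
# crop view of scene for caddy rear to confirm handle
print(w2px("scene",[[.6091,-.354,.106],[.524,-.349,.106],[.573,-.207,.07]])*1.56)
```

```text
[[-0.     0.941  0.338]
 [ 0.001  0.338 -0.941]
 [-1.     0.    -0.001]]
z ang -70.24639200982664
tool shift cm [ 3.08908247 41.4349616  -2.75006563]
[[299.84954195 461.39701817]
 [251.81175342 428.7516182 ]
 [343.88716499 388.81744086]]
```

Request:
arm_command --pt "0 0 0 -10.5" --pt "0 0 0 -10.5" --pt "0 0 0 -10.5" --pt "0 0 0 -10.5" --pt "0 0 0 -10.5" --pt "0 0 0 -10.5" --pt "0 0 0 -10.5" --pt "0 0 0 -10.5" --pt "0 0 0 -10.5" --pt "0 0 0 -10.5" --pt "0 0 0 -10.5" --pt "0 0 0 -10.5" --pt "0 0 0 -10.5" --pt "0 0 0 -10.5" --pt "0 0 0 -10.5" --fingers 0.0

```text
t: 2.02
tcp_pos: [0.1859, -0.5175, 0.231]
tool_rot: [-0.489, 0.51, 0.49, 0.51]
force: [-0.2, 0.8, 0.2]
width: 0.0424
```

Request:
arm_command --pt "0.3 -3.72 1.84 0" --pt "0.3 -3.72 1.84 0" --pt "0.3 -3.72 1.84 0" --pt "0.3 -3.72 1.84 0" --pt "0.3 -3.72 1.84 0" --pt "0.3 -3.72 1.84 0" --pt "0.3 -3.72 1.84 0" --pt "0.3 -3.72 1.84 0" --pt "0.3 -3.72 1.84 0" --pt "0.3 -3.72 1.84 0" --pt "0 0 0 0" --pt "0 0 0 0"

```text
t: 3.52
tcp_pos: [0.566, -0.3516, 0.2009]
tool_rot: [-0.488, 0.512, 0.488, 0.512]
force: [-0.9, -0.0, -0.1]
width: 0.0427
```

```bash
cat >> h.py <<'E'
from scipy.spatial.transform import Rotation as Ro
def st():
    s=env.get_state();R=Ro.from_quat(s["tool_rot"]).as_matrix();z=R[:,2]
    print("t",round(s["t"],2),"tcp",s["tcp_pos"].round(4),"yaw",np.degrees(np.arctan2(z[1],z[0])).round(2),"down",R[:,0].round(4),"F",s["force"].round(2),"M",s["moment"].round(2),"w",round(s["width"],4),"j6",s["joints"][5].round(2))
    return s,R
E
python3 -c "
from h import *
s,R=st()
print(R.T@(np.array([.5665,-.3515,.087])-s['tcp_pos'])*100)
im=cams.get_image('top')[:,:,::-1];im2=cams.get_image('scene')[:,:,::-1]
a=cv2.resize(im[140:230,310:430],(600,450));b=cv2.resize(im2[190:330,140:260],(514,600))
cv2.imwrite('pics/e.png',b[:, :]);cv2.imwrite('pics/e2.png',a)"
```

```text
t 3.52 tcp [ 0.566  -0.3516  0.2009] yaw 87.28 down [-9.e-04  4.e-04 -1.e+00] F [-0.88 -0.   -0.08] M [-0.01  0.04 -0.04] w 0.0427 j6 -0.63
[ 1.13870925e+01 -6.08824967e-02  7.39407722e-03]
```

View pics/e.png

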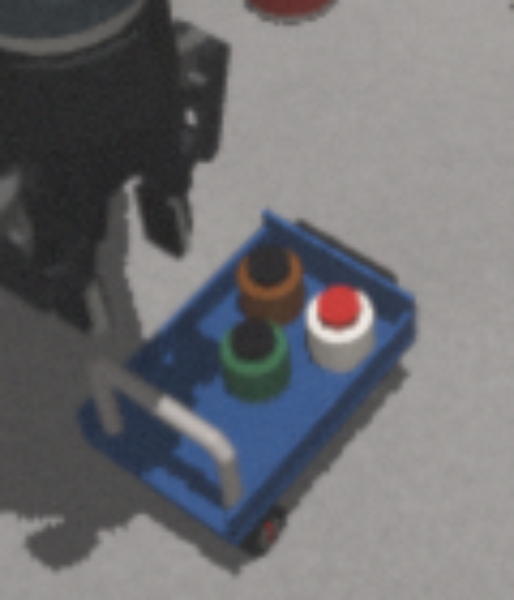

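The scene view shows the handle clear and the gripper above it. I go down and grip.

Request:
arm_command --pt "2 0 0 0" --pt "2 0 0 0" --pt "2 0 0 0" --pt "2 0 0 0" --pt "1.7 0 0 0" --pt "1.1 0 0 0" --pt "0.6 0 0 0" --pt "0 0 0 0"

```text
t: 4.62
tcp_pos: [0.5661, -0.3518, 0.0874]
tool_rot: [-0.488, 0.512, 0.488, 0.512]
force: [0.1, 0.2, -0.6]
width: 0.0425
```

Request:
arm_command --pt "0 0 0 0" --pt "0 0 0 0" --pt "0 0 0 0" --pt "0 0 0 0" --pt "0 0 0 0" --pt "0 0 0 0" --fingers -1 --grip_force 50

```text
t: 5.38
tcp_pos: [0.5666, -0.3518, 0.0879]
tool_rot: [-0.488, 0.512, 0.487, 0.512]
force: [0.5, 0.5, 5.2]
width: 0.0079
```

```bash
python3 -c "
from h import *
st()
save('scene','f.png',(130,180,280,330),4)
save('top','f2.png',(310,150,430,240),6)"
```

```text
t 5.38 tcp [ 0.5666 -0.3518  0.0879] yaw 87.26 down [ 9.e-04 -7.e-04 -1.e+00] F [0.51 0.49 5.25] M [ 0.06  0.   -0.05] w 0.0079 j6 -0.63
```

View pics/f.png

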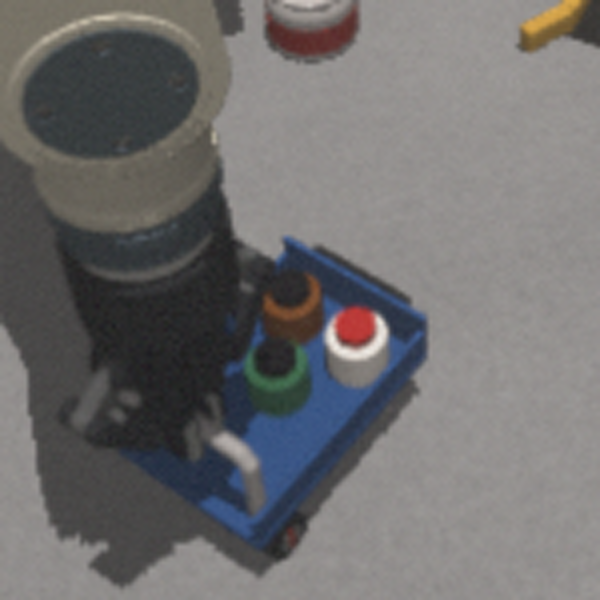

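Gripped (width 8 mm, handle between the fingers in the picture). I push straight ahead about 80 mm to bring the castors round.

Request:
arm_command --pt "-0.03 0 0.2 0" --pt "0 0 0.4 0" --pt "0 0 0.5 0" --pt "0 0 0.5 0" --pt "0 0 0.5 0" --pt "0 0 0.5 0" --pt "0 0 0.5 0" --pt "0 0 0.5 0" --pt "0 0 0.5 0" --pt "0 0 0.5 0" --pt "0 0 0.5 0" --pt "0 0 0.5 0" --pt "0 0 0.5 0" --pt "0 0 0.5 0" --pt "0 0 0.5 0" --pt "0 0 0.5 0" --pt "0 0 0.4 0" --pt "0 0 0.2 0" --pt "0 0 0 0"

```text
t: 7.85
tcp_pos: [0.5707, -0.2694, 0.0879]
tool_rot: [-0.488, 0.511, 0.488, 0.512]
force: [2.1, 0.1, 5.0]
width: 0.0083
```

```bash
python3 -c "
from h import *
st()
save('scene','g.png',(150,160,290,300),4)
save('top','g2.png',(280,140,400,230),6)"
```

```text
t 7.85 tcp [ 0.5707 -0.2694  0.0879] yaw 87.28 down [ 0.0012  0.     -1.    ] F [2.05 0.13 5.01] M [ 0.07 -0.57 -0.05] w 0.0083 j6 -0.53
```

View pics/g2.png

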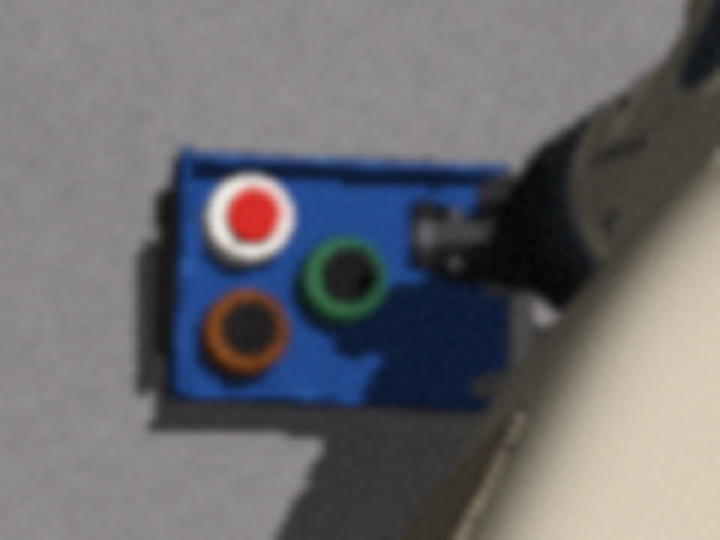

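The top view shows the caddy following straight, front corners at crop (178,152) and (174,400). I check its pose against the bay and work out the two-arc path.

```bash
cat >> h.py <<'E'
TH=np.radians(97.9);M=np.array([.595,.120]);U=np.array([np.cos(TH),np.sin(TH)]);N=np.array([-U[1],U[0]])
def bayf(p): d=np.asarray(p)[...,:2]-M; return np.stack([d@U,d@N],-1)
E
python3 - <<'E'
from h import *
G=lambda p:(np.array(p,float)+.5)/6-.5+[280,140]
A=lambda a,b:np.degrees(np.arctan2(*(a-b)[::-1]))
t=px2w("top",G([(180,152),(505,168),(176,398),(480,410)]),[.072,.068,.072,.068])[:,:2]
print(t.round(4).tolist(),A(t[0],t[1]),A(t[2],t[3]), "front mid",(t[0]+t[2])/2, A(t[0],t[2])+90)
s,R=st()
h=np.radians(87.3);f=s["tcp_pos"][:2]+.141*np.array([np.cos(h),np.sin(h)]);print("pred front",f)
print("handle bay",bayf(s["tcp_pos"]))
from scipy.optimize import fsolve
a0=np.radians(87.3)-TH
ax=bayf(s["tcp_pos"])+.012*np.array([np.cos(a0),np.sin(a0)])
def e(q):
    r,p=q;return [r*(2*np.sin(p)-np.sin(-a0))-(-.165-ax[0]), r*(np.cos(a0)-np.cos(p)+1-np.cos(p))-ax[1]]
r,p=fsolve(e,[.21,.6]);print("axle",ax,"R",r,"phi",np.degrees(p),"arc1",r*(p+a0),"arc2",r*p)
# chord rows for handle: n rows each, shift in tool frame before the turn (row: shift y,z along tool axes, turn)
def rows(dth,ds):   # axle arc ds, turn dth (world +); handle .012 behind; local frame z fwd, left = +y of tool
    c=np.array([np.sin(dth),1-np.cos(dth)])*(ds/dth)      # axle fwd,left
    hd=c-.012*np.array([np.cos(dth),np.sin(dth)])+np.array([.012,0]);return hd*100
for n,th,L in((18,-(p+a0),r*(p+a0)),(26,p,r*p)): print(n,"turn deg world",np.degrees(th/n),"fwd,left cm",rows(th/n,L/n))
print("tool y dir",R[:,1])
E
```

```text
[[0.626, -0.1357], [0.6189, -0.2751], [0.5216, -0.1317], [0.5157, -0.2605]] 87.09955746921135 87.39162636439673 front mid [ 0.57378645 -0.13370187] 87.75968115389422
t 7.95 tcp [ 0.5707 -0.2694  0.0879] yaw 87.28 down [ 1.2e-03  2.0e-04 -1.0e+00] F [2.92 0.54 5.65] M [ 0.08 -0.53 -0.01] w 0.0083 j6 -0.53
pred front [ 0.57736194 -0.12853855]
handle bay [-0.38234941  0.07756808]
axle [-0.37055419  0.07536066] R 0.20808368668352395 phi 35.86642661011398 arc1 0.09176122993755167 arc2 0.13025773173209887
18 turn deg world -1.4036903672285546 fwd,left cm [0.51009372 0.02315158]
26 turn deg world 1.3794779465428455 fwd,left cm [ 0.50129066 -0.02285818]
tool y dir [-0.99887327  0.04744329 -0.00115164]
```

Request:
arm_command --pt "0 0.02 0.5 1.4" --pt "0 0.02 0.5 1.4" --pt "0 0.02 0.5 1.4" --pt "0 0.02 0.5 1.4" --pt "0 0.02 0.5 1.4" --pt "0 0.02 0.5 1.4" --pt "0 0.02 0.5 1.4" --pt "0 0.02 0.5 1.4" --pt "0 0.02 0.5 1.4" --pt "0 0.02 0.5 1.4" --pt "0 0.02 0.5 1.4" --pt "0 0.02 0.5 1.4" --pt "0 0.02 0.5 1.4" --pt "0 0.02 0.5 1.4" --pt "0 0.02 0.5 1.4" --pt "0 0.02 0.5 1.4" --pt "0 0.02 0.5 1.4" --pt "0 0.02 0.5 1.4"

```text
t: 10.2
tcp_pos: [0.589, -0.1821, 0.0878]
tool_rot: [-0.364, 0.606, 0.364, 0.606]
force: [-1.5, -0.8, 7.4]
width: 0.0081
```

```bash
python3 -c "
from h import *
s,R=st();print(bayf(s['tcp_pos']))
save('top','i.png',(100,130,400,240),2.66)"
```

```text
t 10.2 tcp [ 0.589  -0.1821  0.0878] yaw 62.02 down [-5.e-04 -0.e+00 -1.e+00] F [-1.47 -0.78  7.4 ] M [-0.09  0.22  0.05] w 0.0081 j6 0.05
[-0.2984214   0.04746106]
```

View pics/i.png

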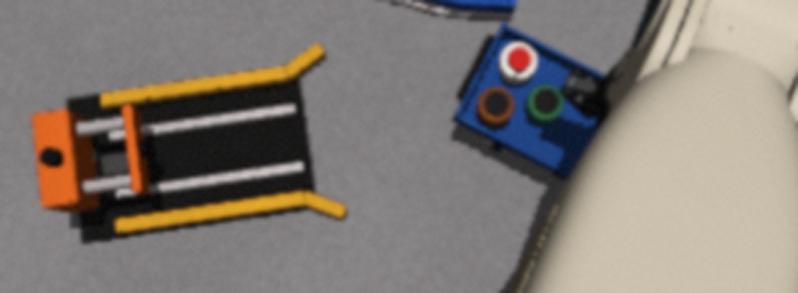

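Bay and caddy are in view; the caddy's front right corner at (500,25) is near the iron's tail (515,8). I check that clearance and replan the left arc.

Run:
```python
from h import *
I=lambda p:(np.array(p,float)+.5)/2.66-.5+[100,130]
print("iron low edge",px2w("top",I([(514,9),(440,14)]),.01)[:,:2].round(4).tolist())
c=px2w("top",I([(503,25),(458,118),(605,82),(568,176)]),[.073,.073,.068,.068])[:,:2]
print("caddy corners FR FL RR RL",c.round(4).tolist())
A=lambda a,b:np.degrees(np.arctan2(*(a-b)[::-1]))
print("yaw",A(c[0],c[2]),A(c[1],c[3]),"front mid bay",bayf((c[0]+c[1])/2))
k=px2w("top",I([(102,101),(290,73),(116,226),(308,200)]),.022)[:,:2]
print("kerb mids bay",bayf((k[0]+k[2])/2),bayf((k[1]+k[3])/2),A(k[0],k[1]),A(k[2],k[3]))
s,R=st();y=np.radians(62.02);F=np.array([np.cos(y),np.sin(y)]);L=np.array([-F[1],F[0]])
for o in(0,.003):
    hh=s["tcp_pos"][:2]+o*L; print(o,"pred front mid bay",bayf(hh+.143*F),"axle bay",bayf(hh+.012*F))
```

```text
iron low edge [[0.7254, -0.1007], [0.7206, -0.0249]]
caddy corners FR FL RR RL [[0.6932, -0.0839], [0.603, -0.0395], [0.6378, -0.1816], [0.5473, -0.1437]]
yaw 60.45304656706556 61.85007202831726 front mid bay [-0.18726641 -0.02764897]
kerb mids bay [0.18821477 0.00079459] [-0.00258982  0.00137234] 98.14088379652067 97.31441462490032
t 10.25 tcp [ 0.5892 -0.1815  0.0878] yaw 61.97 down [-3.e-04  4.e-04 -1.e+00] F [-0.71  0.49  6.79] M [0.08 0.14 0.05] w 0.0085 j6 0.05
0 pred front mid bay [-0.18201723 -0.03666629] axle bay [-0.28815949  0.04011144]
0.003 pred front mid bay [-0.18025896 -0.03423556] axle bay [-0.28640122  0.04254218]
```

Request:
arm_command --pt "0 -0.02 0.51 -1.28" --pt "0 -0.02 0.51 -1.28" --pt "0 -0.02 0.51 -1.28" --pt "0 -0.02 0.51 -1.28" --pt "0 -0.02 0.51 -1.28" --pt "0 -0.02 0.51 -1.28" --pt "0 -0.02 0.51 -1.28" --pt "0 -0.02 0.51 -1.28" --pt "0 -0.02 0.51 -1.28" --pt "0 -0.02 0.51 -1.28" --pt "0 -0.02 0.51 -1.28" --pt "0 -0.02 0.51 -1.28" --pt "0 -0.02 0.51 -1.28" --pt "0 -0.02 0.51 -1.28" --pt "0 -0.02 0.51 -1.28" --pt "0 -0.02 0.51 -1.28" --pt "0 -0.02 0.51 -1.28" --pt "0 -0.02 0.51 -1.28"

```text
t: 12.5
tcp_pos: [0.6196, -0.0962, 0.0879]
tool_rot: [-0.478, 0.521, 0.478, 0.521]
force: [0.8, -0.4, 6.2]
width: 0.0082
```

```bash
python3 -c "
from h import *
s,R=st();print(bayf(s['tcp_pos']))
save('top','j.png',(110,130,350,235),3.33);save('scene','j2.png',(190,110,370,290),3.33)"
```

```text
t 12.5 tcp [ 0.6196 -0.0962  0.0879] yaw 85.13 down [ 4.e-04 -3.e-04 -1.e+00] F [ 0.77 -0.45  6.17] M [-0.24 -0.19 -0.11] w 0.0082 j6 -0.2
[-0.2175426  0.0053606]
```

View pics/j.png

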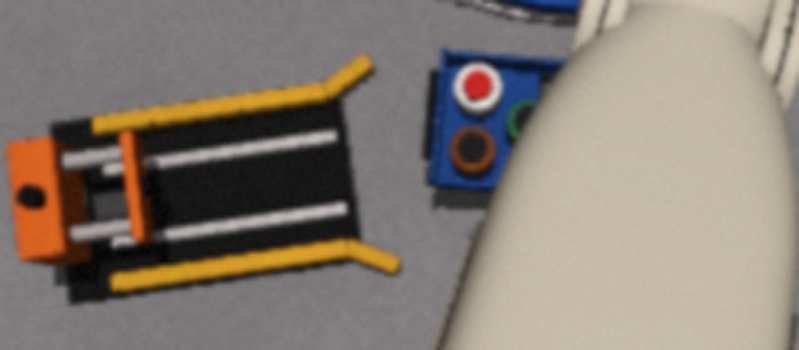

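Front corners of the caddy sit at (443,50) and (431,188), and kerb mouth points at (325,90) and (348,246).

Run:
```python
from h import *
I=lambda p:(np.array(p,float)+.5)/3.33-.5+[110,130]
A=lambda a,b:np.degrees(np.arctan2(*(a-b)[::-1]))
s,R=st()
y=np.radians(85.1);F=np.array([np.cos(y),np.sin(y)]);L=np.array([-F[1],F[0]])
for z in(.07,.08):
    c=px2w("top",I([(443,50),(431,188)]),z)[:,:2]; m=c.mean(0)-s["tcp_pos"][:2]
    print(z,c.round(4).tolist(),"w",np.linalg.norm(c[0]-c[1]),"yaw",A(c[0],c[1])+90,"caddy front rel tcp fwd,left",m@F,m@L,"bay",bayf(c.mean(0)))
k=px2w("top",I([(95,126),(325,90),(112,283),(348,246)]),.022)[:,:2]
print("kerb mids bay",bayf((k[0]+k[2])/2),bayf((k[1]+k[3])/2),A(k[0],k[1]),A(k[2],k[3]))
```

```text
t 12.6 tcp [ 0.6196 -0.0957  0.0878] yaw 85.16 down [ 4.e-04  3.e-04 -1.e+00] F [2.1  0.66 5.7 ] M [ 0.2  -0.3   0.02] w 0.0083 j6 -0.2
0.07 [[0.6801, 0.0342], [0.5733, 0.0436]] w 0.10722011203588115 yaw 84.9344721011145 caddy front rel tcp fwd,left 0.1347078612658838 0.004430791288147213 bay [-0.08469636 -0.02025617]
0.08 [[0.6778, 0.0338], [0.572, 0.0432]] w 0.10615941372593311 yaw 84.9344721011145 caddy front rel tcp fwd,left 0.1341731623852829 0.006182698352408911 bay [-0.08482964 -0.01842933]
kerb mids bay [0.18801265 0.00057224] [ 0.00074687 -0.00154365] 98.57420318824398 98.52081781128811
```

Request:
arm_command --pt "0 0 0.45 0" --pt "0 0 0.45 0" --pt "0 -0.02 0.51 -1.28" --pt "0 -0.02 0.51 -1.28" --pt "0 -0.02 0.51 -1.28" --pt "0 -0.02 0.51 -1.28" --pt "0 -0.02 0.51 -1.28" --pt "0 -0.02 0.51 -1.28" --pt "0 -0.02 0.51 -1.28" --pt "0 -0.02 0.51 -1.28" --pt "0 -0.02 0.51 -1.28" --pt "0 -0.02 0.51 -1.28" --pt "0 0 0 0"

```text
t: 14.22
tcp_pos: [0.6215, -0.0358, 0.0879]
tool_rot: [0.533, -0.464, -0.533, -0.464]
force: [0.4, 1.1, 7.0]
width: 0.0083
```

```bash
python3 -c "
from h import *
s,R=st();print(bayf(s['tcp_pos']))
a=cv2.resize(cams.get_image('top')[130:235,110:310,::-1],(800,420),interpolation=2)
b=cv2.resize(cams.get_image('scene')[110:270,200:380,::-1],(630,560),interpolation=2)
cv2.imwrite('pics/k.png',a);cv2.imwrite('pics/k2.png',b)"
```

```text
t 14.22 tcp [ 0.6215 -0.0358  0.0879] yaw 97.94 down [ 4.e-04  4.e-04 -1.e+00] F [0.37 1.1  7.04] M [ 0.19 -0.23 -0.04] w 0.0083 j6 -0.33
[-0.15799073 -0.00482894]
```

View pics/k.png

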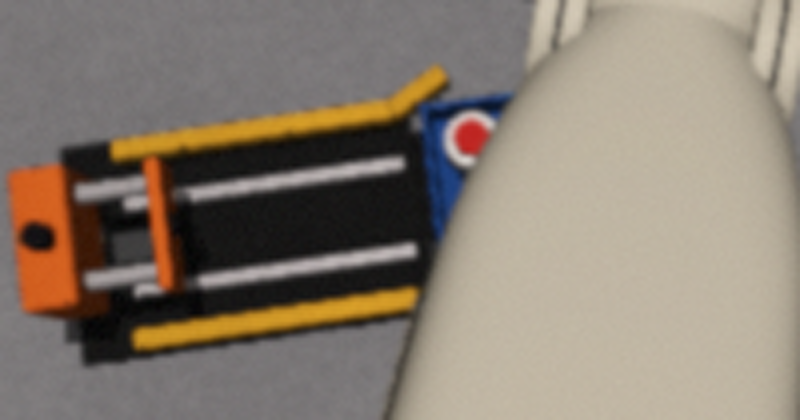

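The caddy's front-right corner is at (420,102) just before the mouth, with the upper kerb centreline running (113,150)→(392,112). I check the lateral offset.

Run:
```python
from h import *
I=lambda p:(np.array(p,float)+.5)/4-.5+[110,130]
A=lambda a,b:np.degrees(np.arctan2(*(a-b)[::-1]))
for z in(.07,.08):print("FR bay",bayf(px2w("top",I([(421,103)]),z)), bayf(px2w("top",I([(511,96)]),.068)))
k=px2w("top",I([(113,150),(392,112),(135,338),(417,298)]),.022)[:,:2]
print("kerbs bay",bayf(k).round(4).tolist(),A(k[0],k[1]),A(k[2],k[3]))
```

```text
FR bay [[-0.02265296 -0.05515871]] [[-0.08000676 -0.05177434]]
FR bay [[-0.02340002 -0.05298659]] [[-0.08000676 -0.05177434]]
kerbs bay [[0.1884, -0.0639], [0.0009, -0.0623], [0.1879, 0.0627], [0.0009, 0.0634]] 97.41076597135365 97.67868793923581
```

View pics/k2.png

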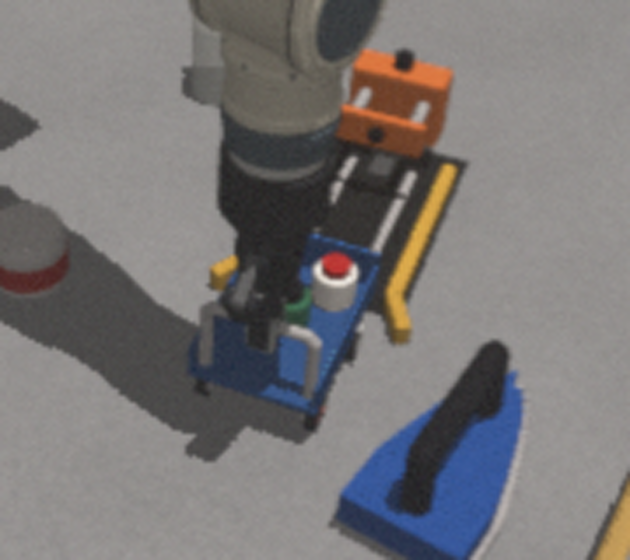

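The scene view shows the caddy square in line with the mouth, right castor near (350,345) trailing, and bystanders clear. Offset is about 1 mm, so I go straight in.

Request:
arm_command --pt "0 0 0.3 0" --pt "0 0 0.5 0" --pt "0 0 0.5 0" --pt "0 0 0.5 0" --pt "0 0 0.5 0" --pt "0 0 0.5 0" --pt "0 0 0.5 0" --pt "0 0 0.5 0" --pt "0 0 0.5 0" --pt "0 0 0.5 0" --pt "0 0 0.3 0" --pt "0 0 0 0"

```text
t: 15.82
tcp_pos: [0.6147, 0.0145, 0.0879]
tool_rot: [0.533, -0.464, -0.533, -0.465]
force: [1.7, 1.7, 5.5]
width: 0.008
```

```bash
cat >> h.py <<'E'
def avg(n=6):
    f=[]
    for _ in range(n):
        cams.get_image("top"); s=env.get_state(); f.append(np.r_[s["force"][:2]@U,s["force"][:2]@N,s["force"][2]])
    f=np.array(f);print("t",round(s["t"],2),"F along,left,up",f.mean(0).round(2),"sd",f.std(0).round(2),"handle bay",bayf(s["tcp_pos"]).round(4),"z",s["tcp_pos"][2].round(4))
E
python3 -c "
from h import *
avg(4)"
```

```text
t 16.02 F along,left,up [ 0.51 -2.2   5.66] sd [0.22 0.49 0.18] handle bay [-0.1072 -0.005 ] z 0.0878
```

Request:
arm_command --pt "0 0 0.4 0" --pt "0 0 0.5 0" --pt "0 0 0.5 0" --pt "0 0 0.5 0" --pt "0 0 0.5 0" --pt "0 0 0.5 0" --pt "0 0 0.5 0" --pt "0 0 0.5 0" --pt "0 0 0.5 0" --pt "0 0 0.5 0" --pt "0 0 0.5 0" --pt "0 0 0.5 0" --pt "0 0 0.5 0" --pt "0 0 0.5 0" --pt "0 0 0.5 0" --pt "0 0 0.5 0" --pt "0 0 0.3 0" --pt "0 0 0 0"

```text
t: 18.27
tcp_pos: [0.6036, 0.0958, 0.0879]
tool_rot: [0.534, -0.464, -0.533, -0.465]
force: [2.1, 0.4, 5.7]
width: 0.008
```

```bash
python3 -c "
from h import *
avg(4);st()
im=cams.get_image('top')[:,:,::-1];print(im.shape)
a=cv2.resize(im[130:235,100:260],(800,525),interpolation=2);cv2.imwrite('pics/l.png',a)"
```

```text
t 18.48 F along,left,up [ 0.9  -2.92  5.58] sd [0.36 0.28 0.26] handle bay [-0.0253 -0.0052] z 0.0879
t 18.48 tcp [0.6036 0.0957 0.0879] yaw 97.91 down [ 1.e-03  5.e-04 -1.e+00] F [2.81 1.88 5.37] M [ 0.21 -0.5  -0.08] w 0.0083 j6 -0.12
(384, 512, 3)
```

View pics/l.png

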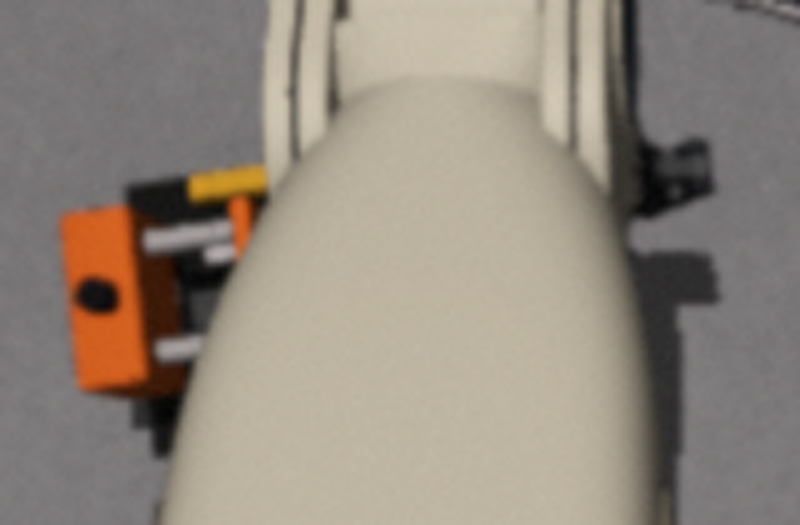

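The arm now hides the bay in the top view, so I go on by touch.

Request:
arm_command --pt "0 0 0.2 0" --pt "0 0 0.2 0" --pt "0 0 0.2 0" --pt "0 0 0.2 0" --pt "0 0 0.2 0" --pt "0 0 0.2 0" --pt "0 0 0.1 0"

```text
t: 19.4
tcp_pos: [0.6018, 0.1083, 0.0879]
tool_rot: [0.534, -0.464, -0.533, -0.465]
force: [2.7, -0.8, 6.1]
width: 0.0081
```

Request:
arm_command --pt "0 0 0.06 0" --pt "0 0 0.06 0" --pt "0 0 0.06 0"

```text
t: 19.77
tcp_pos: [0.6016, 0.11, 0.0879]
tool_rot: [0.534, -0.464, -0.533, -0.465]
force: [2.3, 0.1, 5.4]
width: 0.0078
```

Request:
arm_command --pt "0 0 0.06 0" --pt "0 0 0.06 0" --pt "0 0 0.06 0"

```text
t: 20.15
tcp_pos: [0.6014, 0.1118, 0.0879]
tool_rot: [0.534, -0.464, -0.533, -0.465]
force: [1.8, 0.1, 5.8]
width: 0.0084
```

```bash
python3 -c "
from h import *
avg(4)"
```

```text
t 20.35 F along,left,up [-0.65 -2.9   4.98] sd [0.51 0.61 0.67] handle bay [-0.009  -0.0052] z 0.0879
```

Request:
arm_command --pt "0 0 0.06 0" --pt "0 0 0.06 0" --pt "0 0 0.06 0" --pt "0 0 0.06 0"

```text
t: 20.85
tcp_pos: [0.601, 0.1141, 0.0879]
tool_rot: [0.534, -0.464, -0.533, -0.465]
force: [3.3, -0.5, 5.7]
width: 0.0079
```

Request:
arm_command --pt "0 0 0.05 0" --pt "0 0 0.05 0"

```text
t: 21.1
tcp_pos: [0.6009, 0.1151, 0.0879]
tool_rot: [0.534, -0.464, -0.533, -0.465]
force: [2.4, -0.3, 5.8]
width: 0.0083
```

Request:
arm_command --pt "0 0 0.05 0" --pt "0 0 0 0"

```text
t: 21.35
tcp_pos: [0.6008, 0.1157, 0.0879]
tool_rot: [0.534, -0.464, -0.533, -0.465]
force: [2.9, -0.7, 5.0]
width: 0.0084
```

Request:
arm_command --pt "0 0 0.05 0" --pt "0 0 0.05 0"

```text
t: 21.6
tcp_pos: [0.6007, 0.1166, 0.0879]
tool_rot: [0.534, -0.464, -0.533, -0.465]
force: [2.8, -0.6, 5.8]
width: 0.0079
```

Request:
arm_command --pt "0 0 0.05 0" --pt "0 0 0 0"

```text
t: 21.85
tcp_pos: [0.6006, 0.1171, 0.0879]
tool_rot: [0.534, -0.464, -0.533, -0.465]
force: [3.5, -0.6, 4.8]
width: 0.0082
```

Request:
arm_command --pt "0 0 0.05 0" --pt "0 0 0.05 0" --pt "0 0 0 0"

```text
t: 22.22
tcp_pos: [0.6005, 0.1181, 0.0879]
tool_rot: [0.534, -0.464, -0.533, -0.465]
force: [2.4, 0.3, 5.2]
width: 0.0081
```

Request:
arm_command --pt "0 0 0.05 0" --pt "0 0 0 0"

```text
t: 22.48
tcp_pos: [0.6004, 0.1186, 0.0879]
tool_rot: [0.534, -0.464, -0.533, -0.465]
force: [3.5, -1.1, 5.0]
width: 0.0078
```

Request:
arm_command --pt "0 0 0.05 0" --pt "0 0 0.05 0" --pt "0 0 0 0"

```text
t: 22.85
tcp_pos: [0.6003, 0.1196, 0.0879]
tool_rot: [0.534, -0.464, -0.533, -0.465]
force: [2.3, -0.7, 5.6]
width: 0.0083
```

Request:
arm_command --pt "0 0 0.05 0" --pt "0 0 0 0"

```text
t: 23.1
tcp_pos: [0.6003, 0.1199, 0.0879]
tool_rot: [0.534, -0.464, -0.533, -0.465]
force: [2.7, -1.4, 5.0]
width: 0.0081
```

Request:
arm_command --pt "0 0 0.05 0" --pt "0 0 0 0"

```text
t: 23.35
tcp_pos: [0.6003, 0.12, 0.0879]
tool_rot: [0.534, -0.465, -0.532, -0.465]
force: [2.7, -3.7, 5.2]
width: 0.0081
```

Contact with the plate, about 5 N per mm. I press on to about 7.5 N.

Request:
arm_command --pt "0 0 0.04 0" --pt "0 0 0.04 0" --pt "0 0 0 0" --pt "0 0 0 0"

```text
t: 23.85
tcp_pos: [0.6003, 0.1201, 0.0879]
tool_rot: [0.534, -0.465, -0.532, -0.464]
force: [3.7, -7.3, 5.8]
width: 0.008
```

```bash
python3 -c "
from h import *
avg(6);st()"
```

```text
t 24.15 F along,left,up [-7.49 -2.31  5.24] sd [0.71 0.49 0.32] handle bay [-0.0006 -0.0053] z 0.0879
t 24.15 tcp [0.6003 0.1201 0.0879] yaw 97.84 down [ 0.0015 -0.0024 -1.    ] F [ 2.29 -6.34  4.97] M [-1.35 -0.71  0.03] w 0.0084 j6 -0.08
```

Press is about 7.5 N, steady. I release and go straight up.

Request:
arm_command --pt "0 0 0 0" --pt "0 0 0 0" --pt "0 0 0 0" --pt "0 0 0 0" --pt "0 0 0 0" --pt "0 0 0 0" --fingers -0.1 --grip_force 20

```text
t: 24.9
tcp_pos: [0.5996, 0.1213, 0.0876]
tool_rot: [0.533, -0.464, -0.533, -0.464]
force: [-0.7, -0.2, -0.5]
width: 0.0385
```

```bash
python3 -c "
from h import *
avg(4);st()"
```

```text
t 25.1 F along,left,up [ 0.01 -0.03  0.2 ] sd [0.38 0.42 0.2 ] handle bay [ 0.0007 -0.0048] z 0.0876
t 25.1 tcp [0.5996 0.1213 0.0876] yaw 97.9 down [-0.  0. -1.] F [0.28 0.07 0.  ] M [ 0.05 -0.01  0.02] w 0.0385 j6 -0.08
```

Request:
arm_command --pt "-0.5 0 0 0" --pt "-1 0 0 0" --pt "-1.5 0 0 0" --pt "-2 0 0 0" --pt "-2 0 0 0" --pt "-2 0 0 0" --pt "-2 0 0 0" --pt "-2 0 0 0" --pt "-1 0 0 0"

```text
t: 26.22
tcp_pos: [0.6, 0.1214, 0.2297]
tool_rot: [0.534, -0.464, -0.533, -0.465]
force: [-0.2, -0.4, -1.1]
width: 0.0385
```

Request:
arm_command --pt "0 0 -3 0" --pt "0 0 -4 0" --pt "0 0 -4 0" --pt "0 0 -4 0" --pt "0 0 -4 0" --pt "0 0 -4 0" --pt "0 0 -4 0" --pt "0 0 -4 0" --pt "0 0 -4 0" --pt "0 0 -2 0" --pt "0 0 0 0"

```text
t: 27.6
tcp_pos: [0.6503, -0.246, 0.2271]
tool_rot: [-0.533, 0.465, 0.533, 0.465]
force: [-1.1, 0.6, -0.2]
width: 0.0386
```

Run:
```python
from h import *
st()
im=cams.get_image("top")[:,:,::-1];cv2.imwrite("pics/m.png",im);cv2.imwrite("pics/m2.png",cams.get_image("scene")[:,:,::-1])
a=cv2.imread("pics/m.png").astype(int); b,g,r=a[...,0],a[...,1],a[...,2]
def box(m,n,z):
    m=m.astype(np.uint8);k,l,s,c=cv2.connectedComponentsWithStats(m)
    for i in range(1,k):
        if s[i,4]>25:
            ys,xs=np.where(l==i);q=cv2.minAreaRect(np.c_[xs,ys].astype(np.float32))
            p=px2w("top",cv2.boxPoints(q),z)[:,:2];e=p[1]-p[0];f=p[2]-p[1]
            print(n,s[i].tolist(),"c px",c[i].round(1),"c bay",bayf(p.mean(0)).round(4),"corners bay",bayf(p).round(3).tolist(),"ang",[np.degrees(np.arctan2(v[1],v[0])).round(1)%180 for v in(e,f)])
roi=np.zeros(b.shape,bool);roi[135:235,100:300]=1
box((b>90)&(r<70)&(b>g*1.4)&roi,"blue",.07)
box((r>170)&(g<110)&(b<70)&roi,"orange/red",.087)
box((r>140)&(g>110)&(b<90)&roi,"yellow",.022)
```

```text
t 27.6 tcp [ 0.6503 -0.246   0.2271] yaw 97.81 down [-6.e-04  5.e-04 -1.e+00] F [-1.14  0.64 -0.2 ] M [ 0.05 -0.01 -0.03] w 0.0386 j6 -0.62
blue [210, 161, 8, 36, 161] c px [213.4 178.6] c bay [-0.0107  0.0033] corners bay [[-0.005, -0.042], [-0.017, -0.042], [-0.016, 0.049], [-0.004, 0.049]] ang [np.float64(96.8), np.float64(7.300000000000011)]
blue [160, 163, 50, 42, 1025] c px [189.  183.2] c bay [0.0676 0.0032] corners bay [[0.131, -0.043], [0.007, -0.043], [0.005, 0.049], [0.128, 0.05]] ang [np.float64(98.2), np.float64(8.800000000000011)]
blue [156, 182, 3, 23, 28] c px [156.9 193.6] c bay [0.1353 0.0192] corners bay [[0.136, -0.009], [0.133, -0.009], [0.134, 0.047], [0.137, 0.047]] ang [np.float64(95.3), np.float64(6.900000000000006)]
orange/red [146, 170, 7, 32, 96] c px [149.1 185.2] c bay [0.1481 0.    ] corners bay [[0.152, -0.039], [0.145, -0.039], [0.144, 0.039], [0.152, 0.039]] ang [np.float64(96.7), np.float64(8.400000000000006)]
orange/red [162, 170, 8, 7, 44] c px [165.4 173. ] c bay [ 0.104  -0.0251] corners bay [[0.112, -0.034], [0.094, -0.031], [0.096, -0.016], [0.114, -0.019]] ang [np.float64(89.5), np.float64(1.0999999999999943)]
orange/red [112, 172, 17, 36, 391] c px [120.3 189.2] c bay [ 0.2209 -0.0014] corners bay [[0.238, -0.046], [0.204, -0.045], [0.204, 0.043], [0.237, 0.042]] ang [np.float64(95.9), np.float64(8.0)]
yellow [138, 146, 84, 23, 301] c px [179.5 159. ] c bay [ 0.0749 -0.0695] corners bay [[0.189, -0.071], [-0.037, -0.09], [-0.039, -0.068], [0.187, -0.049]] ang [np.float64(102.6), np.float64(12.800000000000011)]
yellow [144, 202, 86, 15, 399] c px [186.9 208.6] c bay [0.0743 0.0644] corners bay [[0.186, 0.044], [-0.039, 0.06], [-0.037, 0.084], [0.187, 0.069]] ang [np.float64(93.9), np.float64(4.300000000000011)]
```

Run:
```python
from h import *
a=cv2.resize(cv2.imread("pics/a.png"),(512,384),interpolation=cv2.INTER_AREA).astype(int);m=cv2.imread("pics/m.png").astype(int)
def cen(im,f,roi):
    x0,y0,x1,y1=roi;q=im[y0:y1,x0:x1];k=f(q[...,0],q[...,1],q[...,2]);y,x=np.where(k);return (x.mean()+x0).round(2),(y.mean()+y0).round(2),k.sum()
O=lambda b,g,r:(r>170)&(g<110)&(b<70)
B=lambda b,g,r:(b>90)&(r<70)
Gr=lambda b,g,r:(g>90)&(r<60)
W=lambda b,g,r:(r>195)&(g>180)
for n,f,r in(("housing",O,(105,165,135,215)),("plate",O,(140,165,156,215)),("iron",B,(215,90,305,142)),("spray",Gr,(90,250,150,290)),("tin",W,(235,245,275,285))):
    print(n,cen(a,f,r),cen(m,f,r))
```

```text
housing (np.float64(120.17), np.float64(190.89), np.int64(212)) (np.float64(120.32), np.float64(189.2), np.int64(391))
plate (np.float64(149.2), np.float64(184.67), np.int64(86)) (np.float64(149.15), np.float64(185.17), np.int64(96))
iron (np.float64(265.09), np.float64(116.58), np.int64(1011)) (np.float64(265.23), np.float64(116.39), np.int64(970))
spray (np.float64(106.89), np.float64(272.02), np.int64(183)) (np.float64(106.55), np.float64(272.15), np.int64(183))
tin (np.float64(255.2), np.float64(266.08), np.int64(433)) (np.float64(255.66), np.float64(265.29), np.int64(373))
```

Nothing has shifted beyond image and lighting noise: the stop, iron, spray and tin stay within about 1 pixel, except the housing's row (1.7 px, with twice the pixels counted because of a shadow change). The arm is clear, so I hand in.

```bash
python3 -c "
from h import *
print(env.finish_job())"
```

```text
the job is handed in; nothing more can be done
None
```

The caddy is parked in the bay with its bumper against the stop, and I handed the job in at about 28 s.

**What I did:** I pinched the handle and pushed the caddy about 80 mm straight ahead outside the bay. Then I steered it through a right-left S onto the bay's axis and drove it straight in. I found the plate by touch, pressed at about 7.5 N, let go and moved the arm clear.

**Last checks:**
- **Squareness:** in the last top picture the caddy's angle is 98.2° against the bay's roughly 97.8°. It sits about 3 mm off the middle line by image code, within the roughly 7 mm clearance each side.
- **Bumper:** the arm stopped advancing while the force rose, so the bumper was on the plate when I let go. The final picture puts the front close to the plate, but cannot resolve whether it still touches the button.
- **Stop:** the plate stayed in place within 0.5 px. The housing's row reading differed by 1.7 px; I put this down to a lighting change, because its colour mask nearly doubled.
- **Bystanders:** the iron, spray bottle and tin agree with the start within about 1 px.

**Not confirmed:**
- **Castors:** I never saw them clearly. That they trail rests on the 80 mm first push and the roughly 160 mm straight run in, plus one glimpse of the right castor before the bay.
- **Side load:** a steady 2 to 3 N sideways force on the tool appeared during the drive in and vanished on release. I did not trace its cause.
- **Final view:** I had used all 12 picture views, so the final checks were by image code only.

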